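# Close the filler cap of a repaired wash unit and switch it on

### The arm

A 6-joint arm with a two-finger parallel gripper is mounted at the origin on the work surface. World frame = base frame: x ahead of the robot, y to its left, z up, the work surface at z = 0. Lengths are in m, angles in rad, forces in N, time in s.
With the tool pointing down it reaches from about 0.275 to 0.825 m from the base axis. Payload 5.2 kg.
Tool frame: the origin (TCP) lies midway between the tips of the shut fingers; the grasp point (between the pads) lies env.pinch_z behind it (env.pinch_z is the distance from the TCP to the grasp point, in m); z points along the fingers, y is the line along which they close (so a half turn about z gives the same grasp; the last joint's range is limited). The gripper opens to 93 mm and grips with 3 to 60 N. Pads are 15 mm wide; open, the fingers measure 128 mm over their backs; the gripper's body (75 mm by 188 mm) begins 65 mm behind the grasp point.
Start: joints at [1.001, 0.259, 1.535, -0, 1.348, -0.203], TCP at [0.197, 0.513, 0.219] pointing down, gripper open.
Joint ranges: [-3.14, 3.14], [-0.91, 2.08], [0.19, 2.58], [-1.22, 4.36], [0.22, 2.71], [-3.12, 3.12]. Speed limits (rad/s): [2.57, 2.57, 3.14, 3.14, 3.14, 3.14].

### API

Orientations are given as a unit quaternion [x, y, z, w].
In Python, from workcell import env, move_gripper, kin, readout, optics gives the robot as it stands. Calls block until the motion is done:
- env.move_pose(position, orientation): joint-space move of the TCP to a pose.
- env.movel(position, ori=None, v=0.15, force_limit=None): straight line of the TCP; ori=None keeps the orientation; v is the mean speed in m/s. With force_limit (N) it stops when the force on the tool has changed by that much, and returns True; else False.
- env.movej(angles): joint-space move.
- move_gripper(opening, squeeze=None): finger opening in m; squeeze is the grip in N (None keeps the last); returns when the fingers have stopped.
- env.sleep(seconds).
- kin.inverse_kinematics(position, orientation): joint angles nearest the present ones, or None.
- readout.read_state(): the state.
- optics.get_image(name): name is "scene" or "side" or "wrist"; returns the picture (480x640x3 uint8, red, green, blue); there is no depth.
- optics.calibration(name): a dict with "fx", "fy", "cx", "cy" (pixels), "k1" (the pictures are not rectified: a ray, as slopes to the right and down, at radius r is drawn at 1 + k1 r^2 times it, then the intrinsics apply), "xyz" and "attitude" of the camera in the world; the wrist camera has in their place "hand_eye" (4x4, takes a point from camera to tool coordinates, whose origin is the TCP and whose axes are the flange's). Camera axes: x right, y up, looking along -z (the intrinsics and any distortion apply to the point x, -y, -z); pixel columns grow to the right and rows downward; lengths in m; the calibration is good to about 2 mm. A picture is of the moment at which its call begins: read the wrist's pose just before it. calibration takes no time and is no camera call.
A pose or a line that the arm cannot do raises env.MotionError and nothing moves.
- env.hand_in(): hands the job in; it is judged then, once.
Trained networks look in the newest picture that a camera, given by its name, has taken for a name from the list of things; names that differ only in an ending like _2 or _b are one class to them, and where a whole thing is asked for, a point or a joint stands for the part that bears it (a point fixed in the world has none). Each returns a list of dicts, best first, with "score" (0 to 1); they miss things now and then, are a little off and sometimes report something else, mostly with a low value. They report only what shows in the picture. A call takes as long as a camera call.
- optics.search_frame(camera, name): "position" ([x, y, z] in m, in the coordinates of the camera as it stood for that picture, good to about 4 mm: the middle of the surface that is visible of it).
- optics.outline_of(camera, name): "mask" (480x640 bool, what is visible of it).
The state is a dict: "t": time; "q": joint angles; "joint_velocities": joint speeds; "joint_efforts": joint torques, N m; "eef_pos": TCP position; "tool_rot": TCP orientation; "force": force on the tool from outside, world axes, zero at the start; "moment": the same for the moment, N m; "gripper_width": finger opening in m; "finger_force": force on a finger pad.
Only numpy, scipy, OpenCV 4.12 (cv2) and the standard library are available. Lean on these libraries where they do the work, as an engineer would, in place of code of your own. Each camera call takes 0.05 s, during which the arm holds its last target. There are 200 camera calls.

### The job

The cordless wash unit on the repair table has its new pump and is ready for a test run. Swing its orange filler cap over onto the neck, screw it down clockwise until it is fully home, and only then switch the unit on by pressing the raised, green-striped end of the red paddle all the way down. Leave everything else on the table where it is.

Things in the scene. Friction and masses are not known exactly. Their poses are not given: they have to be found in the camera images.
- unit: The wash unit: 300 mm long (its x), 220 wide (its y), dark base, pale tank, flat deck 155 mm above the table. Heavy; does not move. Origin: centre of its underside. x points to its rear, where a carry handle crosses it (x = +122 mm, top at 215 mm); -x is the front, with the paddle; the cap swings open to +y.
- neck (a point): Centre of the filler neck's open rim, 182 mm above the table, at x = +15, y = 0 mm of the unit; the neck's radius is 36 mm. Axes as the unit's.
- home_mark (a point): White mark on the black collar round the neck, towards the front (unit's x = -35, y = 0 mm): the white-striped wing end points to it, along the unit's -x, when the cap is fully home.
- hinge (a point): Centre of the arm's hinge pin, on the unit at x = +15, y = +68, z = 167 mm (12 mm above the deck); axes as the unit's. The pin runs along the unit's x.
- filler_arm (a joint): Angle of the black arm carrying the cap, rad. 0: shut, cap level on the neck, its axis 68 mm from the hinge pin towards the unit's -y. Grows as the cap swings up and over to +y (1.57: on edge straight above the hinge; stop at 2.2: leaning outwards). Stiff hinge: stays where it is left; 3 to 5 N at the cap moves it.
- cap (a joint): Turn of the orange cap in its arm, rad: 0 loose, grows clockwise seen from above the closed cap, stop at 1.9 = fully home, having sunk 6 mm onto the neck. Stiff: about 0.1 N m, 3 N pushed sideways near a wing's end; stays where it is left. From about 0.8 on the thread holds the shut arm down (turned that far before the arm is shut, it keeps it from shutting).
- wing (a point): Middle of the top of the cap's wing bar, on the cap's axis; x along the bar to its white-striped end, z out of the cap's top. Bar 84 mm long, 14 thick, standing 26 above the cap's flat top (91 mm across); a hub of 20 mm radius rises 12 mm round its middle. Arm shut: 216 mm above the table when loose, 210 when home. Push either wing, or grip the bar.
- paddle (a joint): Tilt of the red rocking paddle switch, rad: 0 = off, its front end raised; 0.4 = on, front end pressed fully down. Stays where it is left; about 3 N at the end moves it.
- paddle_end (a point): On the top of the paddle's front (green-striped) end, 25 mm from its pivot, where it is pressed. The paddle is 68 mm long (unit's x) and 46 mm wide; its pivot lies at x = -102, y = 0, z = 171 mm in the unit's frame. This point is 184 mm above the table when off and 174 mm when fully on.
- lance: Spray lance with pistol grip and yellow barrel, 200 mm long, 30 mm high, lying beside the unit on the table; origin on the table under the back end of its barrel, x along the barrel. Not needed.
- spray_bottle: Yellow cleaner bottle, 44 mm diameter, white spray top, 165 mm high, standing near the unit; origin at the centre of its underside. Not needed.
- dish: Steel dish of screws, 110 x 80 x 22 mm; origin at the centre of its underside. Not needed.
- meter: Yellow multimeter, 150 x 75 x 42 mm, lying flat; origin at the centre of its underside. Not needed.
- driver_blue: Screwdriver with a blue handle, 190 mm, lying along its x; origin under its middle. Not needed.
- driver_black: Screwdriver with a black handle, 210 mm, lying along its x; origin under its middle. Not needed.
- fan_rotor: Three-bladed aluminium fan rotor on its grey motor, 220 mm across, 44 mm high; origin at the centre of its underside. Not needed.

How it is judged:
By the outcome, as a careful person would: the job done as asked, in the order asked, and still so for the second after the job is handed in, with the robot touching nothing.
It also fails if it takes over 56 s, if anything falls off the work surface, if the arm or the gripper's body presses on something with over 40 N, if the wrist force passes 120 N, or if a joint passes its speed limit or range.

## Working session

There is one attempt and no reset: what is moved stays moved. The work goes in short steps, each a Python script; the robot and the scene stay as the last script left them, time stands still between calls to the robot, and variables do not carry over. Pictures are saved under pics/ and viewed, at most 10 in all, crops included, and the job is handed in when it is done.

```bash
ls; mkdir -p pics; cat > h.py <<'E'
import numpy as np, cv2
from scipy.spatial.transform import Rotation as R
from workcell import env, move_gripper, kin, readout, optics
def campose(n, st=None):
    c=optics.calibration(n)
    if n!='wrist':
        a=np.array(c['attitude']); 
        M=a if a.shape==(3,3) else R.from_quat(a).as_matrix()
        return M, np.array(c['xyz']), c
    st=st or readout.read_state(); T=np.array(c['hand_eye'])
    q=np.array(st['tool_rot']); M=q if q.shape==(3,3) else R.from_quat(q).as_matrix()
    return M@T[:3,:3], M@T[:3,3]+st['eef_pos'], c
def ray(cp,u,v):
    M,p,c=cp
    x=(u-c['cx'])/c['fx'];y=(v-c['cy'])/c['fy'];X,Y=x,y
    for _ in range(20):
        s=1+c['k1']*(X*X+Y*Y);X,Y=x/s,y/s
    d=M@np.array([X,-Y,-1.]);return p,d/np.linalg.norm(d)
def atz(cp,u,v,z):
    p,d=ray(cp,u,v);return p+d*(z-p[2])/d[2]
def tri(rays):
    A=0;b=0
    for p,d in rays:
        P=np.eye(3)-np.outer(d,d);A=A+P;b=b+P@p
    return np.linalg.solve(A,b)
def proj(cp,X):
    M,p,c=cp;a=M.T@(np.array(X)-p);x,y=a[0]/-a[2],-a[1]/-a[2];s=1+c['k1']*(x*x+y*y)
    return np.array([c['cx']+c['fx']*x*s,c['cy']+c['fy']*y*s])
def save(n,f):
    im=optics.get_image(n);cv2.imwrite('pics/'+f,cv2.cvtColor(im,cv2.COLOR_RGB2BGR));return im
E
python3 - <<'E'
from h import *
print(optics.calibration('scene'),optics.calibration('wrist'),env.pinch_z,readout.read_state())
for n in ['scene','side']:
    save(n,n+'0.png');cp=campose(n)
    for o in ['unit','wing','neck','home_mark','paddle_end','hinge','cap','lance','spray_bottle','fan_rotor','meter']:
        for d in optics.search_frame(n,o)[:2]: print(n,o,round(d['score'],2),np.round(cp[0]@np.array(d['position'])+cp[1],3))
E
```

```text
pics
{'fx': 573.6676454381891, 'fy': 573.6676454381891, 'cx': 327.94435358865184, 'cy': 240.44858658015855, 'k1': -0.07925716351698735, 'xyz': array([ 1.24437017, -0.11634225,  1.28412378]), 'attitude': array([0.21760272, 0.18669569, 0.64395742, 0.70930432])} {'fx': 391.7835401954885, 'fy': 391.7835401954885, 'cx': 321.0738461595847, 'cy': 240.63550085322262, 'k1': -0.04102749594890706, 'hand_eye': array([[ 1.68513840e-04,  9.63796344e-01,  2.66639417e-01,
         7.34683781e-02],
       [ 9.99999801e-01, -3.24724327e-04,  5.41759035e-04,
         1.09314094e-04],
       [ 6.08729682e-04,  2.66639272e-01, -9.63796207e-01,
        -1.66744957e-01],
       [ 0.00000000e+00,  0.00000000e+00,  0.00000000e+00,
         1.00000000e+00]])} 0.0188 {'t': 0.0, 'q': array([ 1.00118660e+00,  2.59341157e-01,  1.53606286e+00,  2.72382380e-05,
        1.34799911e+00, -2.02811487e-01]), 'joint_velocities': array([ 0.00095942, -0.00145912,  0.00107641, -0.00032891,  0.00024376,
        0.00088162]), 'joint_efforts': array([ 2.35499589e-03, -4.37301278e+01, -2.84013247e+01,  7.22289830e-02,
        4
[... 707 characters left out ...]
ance 0.64 [ 0.457 -0.469  0.003]
scene spray_bottle 0.57 [0.602 0.172 0.111]
scene fan_rotor 0.9 [0.309 0.424 0.039]
scene meter 0.7 [0.538 0.424 0.035]
side unit 0.89 [ 0.585 -0.041  0.154]
side wing 0.77 [0.572 0.098 0.221]
side wing 0.46 [ 0.445 -0.166  0.021]
side neck 0.92 [ 0.586 -0.039  0.155]
side neck 0.29 [0.57  0.095 0.221]
side home_mark 0.98 [ 0.587 -0.037  0.155]
side home_mark 0.36 [ 0.523 -0.059  0.177]
side paddle_end 0.57 [ 0.518 -0.063  0.178]
side hinge 0.98 [ 0.583 -0.041  0.153]
side cap 0.78 [0.576 0.097 0.224]
side lance 0.92 [ 0.663 -0.183  0.022]
side spray_bottle 0.47 [ 0.522 -0.059  0.177]
side fan_rotor 0.64 [0.306 0.415 0.038]
side meter 0.85 [0.512 0.409 0.036]
```

View pics/scene0.png

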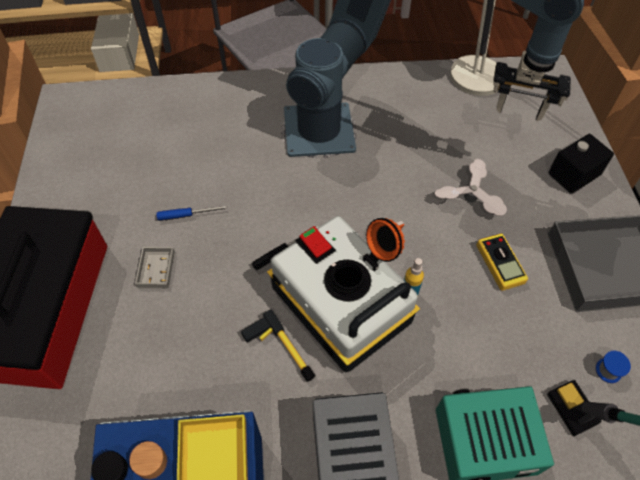

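View pics/side0.png

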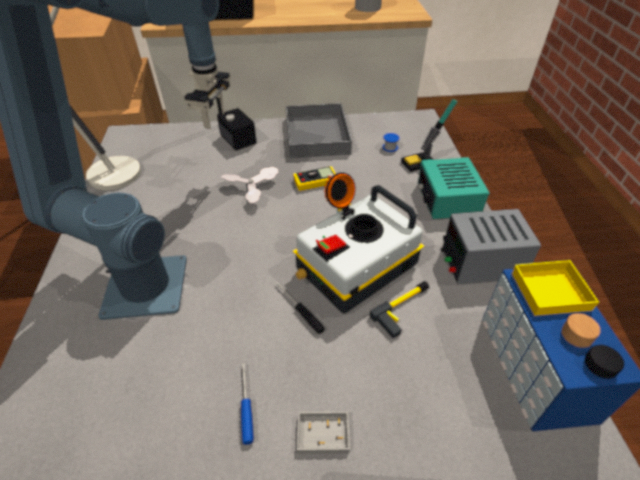

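Scene view: the unit is yawed about 45°, with its paddle end (316,240) towards the robot. The neck is at (348,280), the handle at (380,310), and the cap stands open at (385,240). The bottle (415,275) is close behind the cap. Next I'll use the wrist camera from two places.

```bash
python3 - <<'E'
from h import *
cp=campose('scene');n=atz(cp,348,280,.182);print('neck est',n)
st=[]
for i,(x,y) in enumerate([(.56,-.06),(.60,.14)]):
    env.move_pose([x,y,.40],R.from_matrix(np.array([[-1,0,0],[0,1,0],[0,0,-1.]])).as_quat())
    s=readout.read_state();cp=campose('wrist',s);save('wrist',f'w{i}.png')
    print(i,s['t'],s['eef_pos'])
    for o in ['neck','wing','paddle_end','home_mark','hinge','spray_bottle','unit']:
        for d in optics.search_frame('wrist',o)[:2]: 
            X=cp[0]@np.array(d['position'])+cp[1];print(o,round(d['score'],2),np.round(X,3),np.round(proj(cp,X)))
    np.savez(f'w{i}.npz',M=cp[0],p=cp[1])
E
```

```text
neck est [0.63308398 0.00713785 0.182     ]
0 3.6917 [ 0.5600143  -0.05917057  0.39984526]
neck 0.69 [ 0.571 -0.001  0.152] [375. 214.]
wing 0.68 [0.561 0.099 0.228] [499. 220.]
paddle_end 0.67 [ 0.522 -0.06   0.181] [321. 170.]
home_mark 0.6 [ 0.572 -0.     0.154] [376. 215.]
home_mark 0.17 [0.529 0.392 0.016] [638. 167.]
hinge 0.78 [0.575 0.002 0.157] [378. 219.]
unit 0.66 [0.567 0.001 0.155] [378. 210.]
1 4.925 [0.60001506 0.1391369  0.39995072]
neck 0.8 [0.582 0.011 0.153] [201. 187.]
wing 0.93 [0.556 0.103 0.249] [276. 170.]
paddle_end 0.95 [ 0.522 -0.058  0.183] [116. 129.]
paddle_end 0.48 [ 0.444 -0.154  0.023] [98. 70.]
home_mark 0.59 [0.582 0.011 0.159] [199. 188.]
hinge 0.87 [0.579 0.012 0.156] [201. 185.]
spray_bottle 0.85 [0.579 0.172 0.114] [350. 180.]
unit 0.87 [0.577 0.014 0.155] [202. 183.]
```

View pics/w0.png

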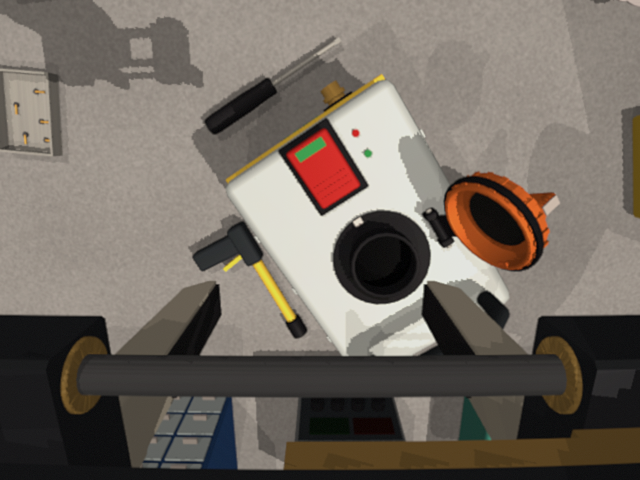

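View pics/w1.png

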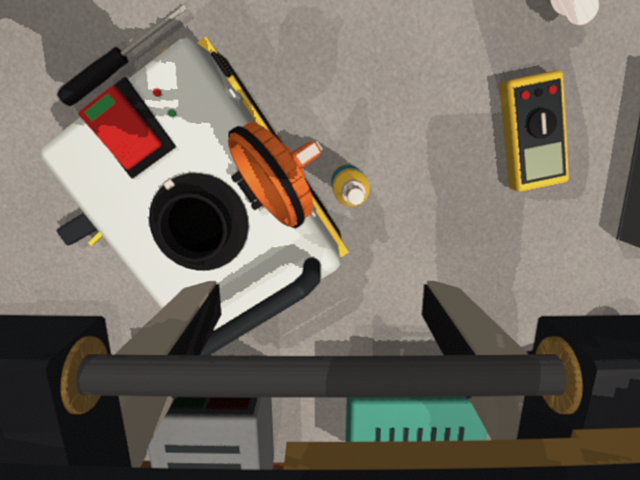

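Both wrist views show the neck opening (w0 (384,259), w1 (194,222)), the home mark (w0 (358,222), w1 (168,184)) and the green stripe (w0 (310,151), w1 (98,107)). The white wing end is at (551,205) in w0 and (310,152) in w1. The bottle's top in w1 is at (352,190).

```bash
python3 - <<'E'
from h import *
c=optics.calibration('wrist');cps=[(lambda z:(z['M'],z['p'],c))(np.load(f'w{i}.npz')) for i in (0,1)]
P={'neck':((384,259),(194,222)),'mark':((358,222),(168,184)),'green':((310,151),(98,107)),'wing_end':((553,205),(311,152))}
X={}
for k,(a,b) in P.items():
    rs=[ray(cps[0],*a),ray(cps[1],*b)];x=tri(rs);X[k]=x
    print(k,x.round(4),[ (proj(cps[i],x)-P[k][i]).round(1) for i in (0,1)])
d=X['neck']-X['green'];yaw=np.arctan2(d[1],d[0]);d2=X['neck']-X['mark'];print(yaw,np.arctan2(d2[1],d2[0]),np.hypot(*d[:2]),np.hypot(*d2[:2]))
Rz=R.from_euler('z',yaw).as_matrix();o=X['neck'].copy();o[2]=0;o=o-Rz@[.015,0,0]
for k in X: print(k,(Rz.T@(X[k]-o)).round(4))
bt=atz(cps[1],352,190,.165);print('bottle',bt,(Rz.T@(bt-o)).round(3))
print('unit',o,yaw)
E
```

```text
neck [0.6154 0.0072 0.1729] [array([-0.,  0.]), array([ 0., -0.])]
mark [ 0.5776 -0.0203  0.1622] [array([ 0. , -0.2]), array([-0. ,  0.2])]
green [ 0.5026 -0.0698  0.1879] [array([ 0.2, -0.8]), array([-0.1,  0.8])]
wing_end [0.5418 0.1308 0.254 ] [array([ 0.2, -0.7]), array([-0.2,  0.8])]
0.5988536297752085 0.6289289092289163 0.13656336744028336 0.046749187887636184
neck [ 0.015  -0.      0.1729]
mark [-0.0317 -0.0014  0.1622]
green [-0.1216 -0.      0.1879]
wing_end [0.0238 0.1436 0.254 ]
bottle [0.58355315 0.17041085 0.165     ] [0.081 0.153 0.165]
unit [ 0.60301838 -0.00124013  0.        ] 0.5988536297752085
```

```bash
cat >> h.py <<'E'
YAW=0.605; O=np.array([0.6030,-0.0012,0.]); RU=R.from_euler('z',YAW)
W=lambda x,y,z: O+RU.apply([x,y,z])
def down(a):  # tool y axis at world angle a, pointing down
    y=np.array([np.cos(a),np.sin(a),0]);z=np.array([0,0,-1.])
    return R.from_matrix(np.c_[np.cross(y,z),y,z]).as_quat()
E
cat > swing.py <<'E'
from h import *
for a in (YAW,YAW+np.pi):
    print(a,kin.inverse_kinematics(W(.02,.19,.30),down(a)),kin.inverse_kinematics(W(.02,-.03,.22),down(a)))
def tip(th,rc=.100):
    s,c=np.sin(th),np.cos(th)
    ky=-.110*c+.049*s if c<0 else -rc*c+.049*s
    return W(.020,.068+ky+.0075,.167+rc*s+.049*c-(.008 if c<0 else .008*s))
move_gripper(0.0,20)
best=min((YAW,YAW+np.pi),key=lambda a:(lambda q:9 if q is None else abs(q[5]))(kin.inverse_kinematics(W(.02,.19,.30),down(a))))
q=down(best);p=tip(2.0)+RU.apply([0,.03,0])
env.move_pose(p+[0,0,.10],q);env.movel(p,v=.15)
f0=np.array(readout.read_state()['force'])
for th in np.arange(2.0,.05,-.13):
    hit=env.movel(tip(th),v=.12,force_limit=30)
    s=readout.read_state();print(round(th,2),hit,s['eef_pos'].round(3),RU.inv().apply(s['force']-f0).round(1))
    if hit: break
print(s['t'])
s=readout.read_state();save('side','side1.png');save('scene','scene1.png')
E
python3 swing.py; python3 -c "
import cv2,numpy as np
a=cv2.imread('pics/side1.png')[120:320,250:500];b=cv2.imread('pics/scene1.png')[180:380,230:480]
cv2.imwrite('pics/c1.png',cv2.resize(np.hstack([a,b]),None,fx=1.6,fy=1.6))"
```

```text
0.605 [ 1.07161203e-01  1.94835945e-01  1.42056718e+00 -4.44089210e-16
  1.52618952e+00 -4.97838797e-01] [-1.97695082e-01  4.14259653e-01  1.30865038e+00 -4.44089210e-16
  1.41868262e+00 -8.02695082e-01]
3.746592653589793 [ 1.07161203e-01  1.94835945e-01  1.42056718e+00 -4.44089210e-16
  1.52618952e+00  2.64375386e+00] [-1.97695082e-01  4.14259653e-01  1.30865038e+00 -4.44089210e-16
  1.41868262e+00  2.33889757e+00]
2.0 False [0.526 0.146 0.23 ] [ 1.   0.2 -0.3]
1.87 False [0.532 0.138 0.241] [ 0.8  0.  -0.4]
1.74 False [0.539 0.127 0.249] [ 1.3  0.9 -1. ]
1.61 False [0.547 0.116 0.257] [ 1.   0.6 -0.3]
1.48 False [0.554 0.105 0.263] [ 1.4  0.8 -1. ]
1.35 False [0.562 0.093 0.267] [ 2.1 -0.3 -0.7]
1.22 False [0.57  0.081 0.27 ] [ 1.9 -0.3  0.3]
1.09 False [0.578 0.07  0.271] [ 0.9  0.8 -0.2]
0.96 False [0.587 0.058 0.27 ] [ 2.3  0.3 -0.3]
0.83 False [0.594 0.046 0.268] [ 0.8  0.8 -0.1]
0.7 False [0.602 0.035 0.263] [ 1.5  0.8 -1. ]
0.57 False [0.609 0.024 0.257] [ 1.   1.3 -0.1]
0.44 False [0.616 0.014 0.25 ] [0.8 0.9 0.1]
0.31 False [0.622 0.006 0.241] [1.2 0.1 0.6]
0.18 False [ 0.627 -0.002  0.231] [0.6 0.3 0.3]
12.7583
```

View pics/c1.png

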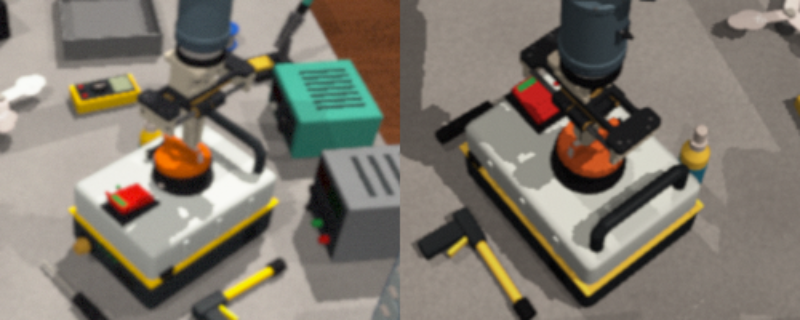

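The cap now lies almost shut over the neck (about (183,157) in the left crop). I'll press it flat, then look from above.

```bash
cat > look.py <<'E'
from h import *
import sys
env.movel(W(.005,-.015,.232),v=.12,force_limit=25)
print(env.movel(W(.005,-.010,.204),v=.04,force_limit=14),readout.read_state()['eef_pos'],readout.read_state()['force'])
p=readout.read_state()['eef_pos'];env.movel(p+[0,0,.13],v=.3)
env.movel(W(.015,-.08,.36),v=.3)
move_gripper(.06)
s=readout.read_state();cp=campose('wrist',s);save('wrist','w2.png');np.savez('w2.npz',M=cp[0],p=cp[1])
m=optics.outline_of('wrist','wing');print([round(d['score'],2) for d in m],s['t'])
for d in m[:2]:
    v,u=np.nonzero(d['mask']);print(u.mean(),v.mean(),len(u))
for n in ['wing','paddle_end']:
    for d in optics.search_frame('wrist',n)[:2]: print(n,d['score'],(cp[0]@np.array(d['position'])+cp[1]).round(4))
print('expected wing px',proj(cp,W(.015,0,.216)))
E
python3 look.py
```

```text
True [ 0.61435192 -0.00915836  0.2117001 ] [-3.72517477 -0.18249737  9.84222111]
[0.61] 15.7333
324.86229680125854 125.33350812794966 9535
wing 0.66 [0.6202 0.0095 0.1899]
paddle_end 0.83 [ 0.5229 -0.0597  0.1844]
expected wing px [320.87024945 123.08413999]
```

View pics/w2.png

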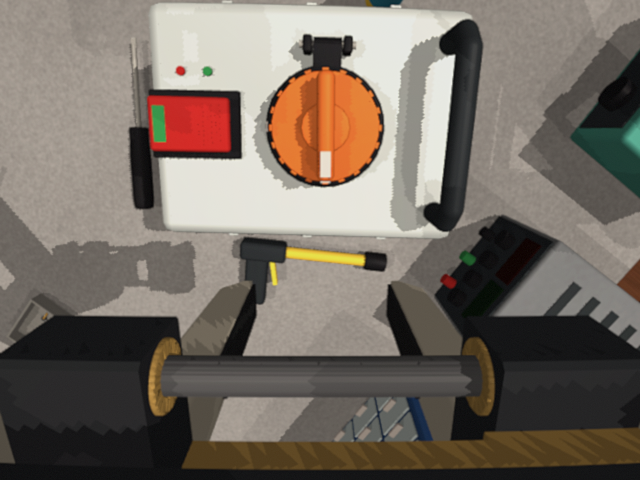

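The cap is shut. Its hub is at (326,126) and the bar runs straight down the image, white end at (325,165), which puts the cap at about 0.33 rad. The unit's edges slope by 0.027, so its yaw is about 0.578. Now I'll grip the bar and screw it down.

```bash
sed -i 's/^YAW=.*/YAW=0.578; A0=0.605; O=np.array([0.6030,-0.0012,0.]); RU=R.from_euler("z",YAW)/' h.py
cat > screw.py <<'E'
from h import *
z=np.load('w2.npz');cp=(z['M'],z['p'],optics.calibration('wrist'))
C=atz(cp,325.5,126,.202);print('axis',C,'green',atz(cp,159,124,.184))
C[2]=0;np.save('C.npy',C)
env.move_pose(C+[0,0,.26],down(A0));env.movel(C+[0,0,.2035],v=.12,force_limit=20)
move_gripper(0.0,30)
s=readout.read_state();print(s['eef_pos'],s['gripper_width'],s['t']);f0,m0=s['force'],s['moment']
n=9;tot=1.70
for i in range(1,n+1):
    d=tot*i/n
    env.move_pose(C+[0,0,.2035-.0055*min(d/1.6,1)],down(A0-d))
    s=readout.read_state();print(round(d,2),(s['force']-f0).round(1),(s['moment']-m0).round(2),round(s['gripper_width'],4),round(s['t'],2))
    if abs(s['moment'][2]-m0[2])>1.2: break
E
python3 screw.py
```

```text
axis [0.61948221 0.00779051 0.202     ] green [ 0.50223028 -0.07015665  0.184     ]
[0.61925023 0.00766223 0.20353817] 0.013564293541994014 17.925
0.19 [ 1.  -0.8  0.3] [ 0.    0.03 -0.12] 0.0137 18.23
0.38 [-0.4  0.8  0.4] [-0.03  0.07 -0.11] 0.0135 18.52
0.57 [ 0.  -0.1 -0.3] [-0.06  0.02 -0.07] 0.0137 18.82
0.76 [-0.3  0.   0.8] [-0.11 -0.02 -0.12] 0.0137 19.12
0.94 [ 0.8 -0.7  1.5] [-0.2  -0.13 -0.12] 0.014 19.43
1.13 [ 0.7 -1.4  0.9] [-0.2  -0.12 -0.07] 0.0134 19.73
1.32 [ 1.4 -1.   1.8] [-0.32 -0.16 -0.11] 0.0134 20.02
1.51 [ 2.  -1.8  2.5] [-0.4  -0.23 -0.12] 0.0136 20.32
1.7 [ 1.4 -1.7  2.9] [-0.52 -0.23  0.51] 0.0136 20.62
```

The moment jumped by about 0.6 N m at the end, which suggests the stop. I'll release and look.

```bash
python3 - <<'E'
from h import *
C=np.load('C.npy')
a=A0-1.74
env.move_pose(C+[0,0,.198],down(a));print(readout.read_state()['moment'])
move_gripper(.05);env.movel(C+[0,0,.29],v=.3)
move_gripper(.02)
env.move_pose(C+RU.apply([.0,-.08,0])+[0,0,.36],down(YAW))
s=readout.read_state();cp=campose('wrist',s);save('wrist','w3.png');np.savez('w3.npz',M=cp[0],p=cp[1])
print(s['t']);
for d in optics.search_frame('wrist','paddle_end')[:2]: print(d['score'],(cp[0]@np.array(d['position'])+cp[1]).round(4))
E
```

```text
[-0.75692086 -0.00713198  0.70357705]
24.375
0.85 [ 0.5259 -0.0566  0.1798]
```

View pics/w3.png

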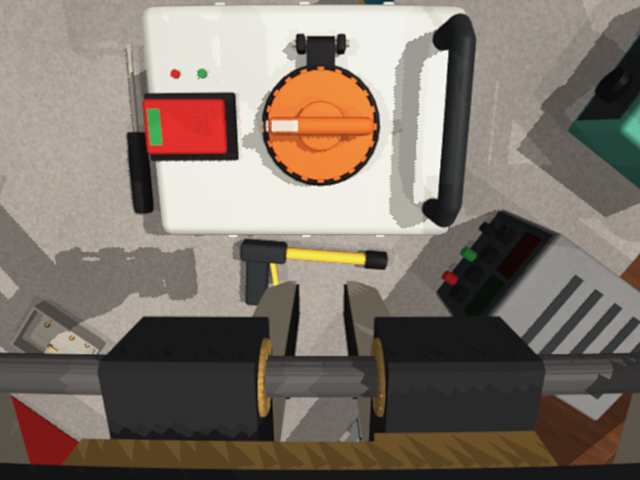

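The bar now points along the unit's -x, with its white end (285,126) towards the front, so the cap is home. The green stripe is at (154,127). Now I'll press the paddle.

```bash
python3 - <<'E'
from h import *
z=np.load('w3.npz');cp=(z['M'],z['p'],optics.calibration('wrist'));C=np.load('C.npy')
G=atz(cp,154,127,.184);g=C+RU.apply([-.144,0,0]);print('green',G,'model',g)
g[:2]=(g[:2]+G[:2])/2;g[2]=0
move_gripper(0.0,20)
q=down(YAW-np.pi/2)
env.move_pose(g+[0,0,.25],q);env.movel(g+[0,0,.195],v=.15)
f0=readout.read_state()['force']
h=env.movel(g+[0,0,.166],v=.03,force_limit=22)
s=readout.read_state();print(h,s['eef_pos'],(s['force']-f0).round(1))
env.movel(g+[0,0,.28],v=.3)
env.move_pose(C+RU.apply([-.07,-.10,0])+[0,0,.36],down(YAW))
s=readout.read_state();cp=campose('wrist',s);im=save('wrist','w4.png')
print(s['t'])
for n in ['paddle_end']:
  for d in optics.search_frame('wrist',n)[:1]: print(d['score'],(cp[0]@np.array(d['position'])+cp[1]).round(4))
optics.get_image('side');im=save('side','side2.png')
cv2.imwrite('pics/c2.png',np.vstack([cv2.resize(cv2.imread('pics/w4.png')[60:360],None,fx=1,fy=1),cv2.resize(np.hstack([cv2.imread('pics/side0.png')[170:320,280:440],cv2.imread('pics/side2.png')[170:320,280:440]]),(640,300))]))
E
```

```text
green [ 0.5013628  -0.07037754  0.184     ] model [ 0.498874   -0.07088388  0.        ]
True [ 0.49937799 -0.07149819  0.17523463] [-2.7  1.1  8.7]
29.4417
0.64 [ 0.5238 -0.0584  0.1821]
```

View pics/c2.png

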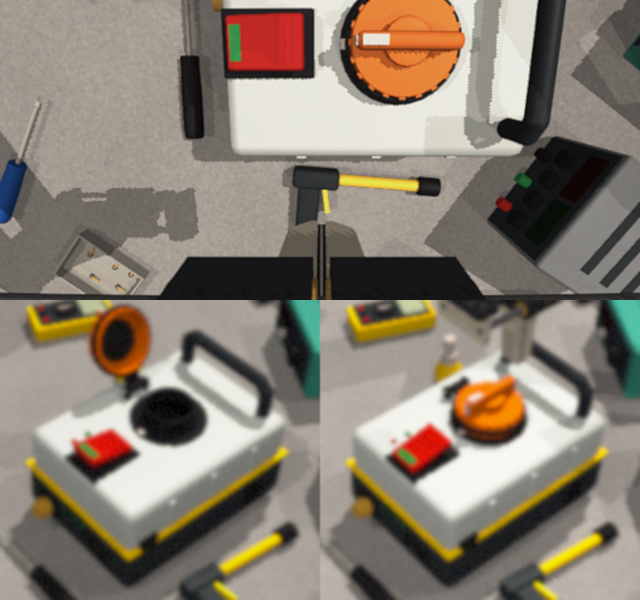

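The paddle's front end is down in both views. I'll press again, a bit firmer and further out, to be sure it's at the stop, then hand in.

```bash
python3 - <<'E'
from h import *
C=np.load('C.npy');g=C+RU.apply([-.146,0,0])
q=down(YAW-np.pi/2)
env.move_pose(g+[0,0,.25],q);env.movel(g+[0,0,.185],v=.15)
f0=readout.read_state()['force']
h=env.movel(g+[0,0,.164],v=.02,force_limit=28)
s=readout.read_state();print(h,s['eef_pos'],(s['force']-f0).round(1))
env.movel(g+[0,0,.30],v=.3)
s=readout.read_state();print(s['t']);env.sleep(.3)
print(env.hand_in())
E
```

```text
True [ 0.49743321 -0.07203335  0.17479491] [-1.6  1.4  8.5]
32.875
the job is handed in; nothing more can be done
None
```

The job is handed in after about 33 s: the filler cap is shut and screwed down to its stop, with the white end facing the home mark. The paddle was pressed only after that, and it stopped hard at about 175 mm both times I pressed it (fully on is 174 mm).

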